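Tuck the battery-bay flap under its lip

TASK

Close the battery bay on the bronze-brown box: with your fingertips only, gently fold the sprung white flap over until it lies flat, then, keeping it down, push it by its red ridge until its free edge is tucked fully home beneath the yellow lip, and let go. Touch the flap on its outer face only, never pinch it or pick up anything, do not lift or shove the box about, and leave the battery block and everything else on the bench where it is.

Things in the scene. Friction and masses are not known exactly. Their poses are not given: they have to be found in the camera images.
- unit: the dark bronze-brown sheet-metal battery box, 180 x 130 x 60 mm, 2.6 kg, standing loose on the bench. Origin: centre of its underside; its x axis points from the flap's hinge to the yellow lip (the fold-over and tuck direction), y runs along the hinge, z up. Its flat top deck is 60 mm above the origin; the battery bay is a 75 x 70 mm opening in the deck from x -40 to +35 mm
- fold (a joint): angle of the off-white flap, rad: 0 = lying flat over the bay, parallel to the deck; about 1.57 = standing upright; it starts part open. Flap: rigid plate 110 mm long from hinge to free edge, 74 mm wide, 3 mm thick, with a 1.5 mm black lining under it. A weak spring with some friction (about 0.07 N m at most to close it) makes it rise again to about 0.35 rad or more whenever it is let go flat and not held under the lip
- tuck (a joint): how far the flap with its hinge has slid towards the lip, m: 0 = drawn back (the start), 0.020 = end stop, fully tucked. It stays where it is left (2 N sliding friction, no spring). It slides along the unit's +x
- lining: the thin black lining on the flap's inner face (the face turned to the bay), 86 x 70 x 1.5 mm; never to be touched. Its origin lies on the hinge axis
- hinge (a point): centre of the flap's hinge axis (horizontal, along the unit's y), 63.5 mm above the bench; at the unit's x = -65 mm when drawn back, and it moves with the tuck slide. Its axes turn with the flap: x from hinge to free edge, z out of the flap's outer face (up when flat)
- ridge (a point): centre of the foot of the red push ridge on the flap's outer face, hinge-side face of the ridge: 66 mm from the hinge axis, 1.5 mm out from the flap's mid-plane. The ridge runs across the full 74 mm width, 6 mm thick along the flap and 6 mm high; the flap's bare face lies between hinge and ridge
- edge (a point): middle of the flap's free edge, 110 mm from the hinge axis. Flat and drawn back it lies about 4.5 mm short of the lip's mouth; fully tucked it lies about 15 mm beyond the mouth, beneath the lip
- lip_mouth (a point): middle of the front (mouth) edge of the yellow-painted metal retaining lip on the deck, at the unit's x = 50 mm. The lip is 80 mm wide, flared upward at the mouth, its flat underside 7 mm above the deck (the flat flap's top is 2 mm below that), its top about 13 mm above at the flare the deck, closed behind at x = 74 mm
- cell: white battery block 66 x 50 x 36 mm, loose in the bay, its top 18 mm below the deck; leave it. Origin: centre of its underside
- screwdriver: screwdriver lying loose on the bench beside the unit; leave it. Origin: underside of the middle of the tool
- wrench: steel wrench lying loose on the bench on the unit's other side; leave it
- plug: red test plug standing on the bench, 22 mm across, 45 mm tall; leave it
- flux: small white bottle with red cap, 40 mm across, 85 mm tall; leave it
- spool: blue spool 60 mm across, 40 mm tall; leave it
- meter: yellow handheld meter, 150 x 75 x 40 mm, lying on the bench; leave it

How it is judged:
At the end, for the whole second after the job is handed in: the flap lies flat (fold below 0.05 rad) with its free edge at least 9 mm past the lip's mouth and beneath it (tuck beyond 15 of 20 mm), staying there by itself; the box stands flat within 25 mm of where it was, the battery block is in its bay, and every bystander is within 30 mm of its start (value of joint fold below 0.05 rad and value of joint tuck above 0.015 m and x of edge in the frame of lip_mouth above 0.009 m and z of edge in the frame of lip_mouth below 0.001 m and angle between unit's own z axis and vertical below 0.03 rad and height (world z) of unit below 0.004 m and distance of unit from where it was at the start of the episode below 0.025 m and linear speed of unit below 0.01 m/s and z of cell in the frame of unit below 0.012 m and distance of each of screwdriver, wrench, plug, flux, spool, meter from where it was at the start of the episode below 0.03 m); the robot touches nothing.
It fails at once if the battery box is lifted, tipped or shoved more than 25 mm (distance of unit from where it was at the start of the episode above 0.025 m or angle between unit's own z axis and vertical above 0.08 rad or height (world z) of unit above 0.008 m).
It fails at once if the box or its flap is gripped or pressed with more than 40 N (contact force between the fingers and unit above 40 N).
It fails at once if the flap is pinched: a finger presses on its inner (lining) face (contact force between the fingers and lining above 1 N).
It fails at once if the battery block is lifted or taken out of its bay (z of cell in the frame of unit above 0.014 m or horizontal distance between cell and unit above 0.03 m).
It fails at once if anything else on the bench is moved more than 30 mm, lifted or carried (distance of any of screwdriver, wrench, plug, flux, spool, meter from where it was at the start of the episode above 0.03 m).
It also fails if it takes over 38 s, if anything falls off the work surface, if the arm or the gripper's body presses on something with over 40 N, if the wrist force passes 120 N, or if a joint passes its speed limit or range.

ROBOT

A 6-joint arm with a two-finger parallel gripper is mounted at the origin on the work surface. World frame = base frame: x ahead of the robot, y to its left, z up, the work surface at z = 0. Lengths are in m, angles in rad, forces in N, time in s.
With the tool pointing down it reaches from about 0.325 to 0.9 m from the base axis. Payload 3.5 kg.
Tool frame: the origin (TCP) lies between the finger pads; the fingertips stand ahead of it and the grasp point (between the pads) lies 11 mm behind it (arm.tip_reach is the z of the fingertips in the tool frame, in m); z points along the fingers, x is the direction in which the jaws open and shut, and the axes are right-handed (so a half turn about z gives the same grasp; the last joint's range is limited). The gripper opens to 85 mm and grips with 20 to 120 N. Pads are 22 mm wide; open, the fingers measure 114 mm over their backs; the gripper's body (76 mm by 85 mm) begins 54 mm behind the grasp point. The pads swing forward as they close: fully open they stand 13 mm farther back than shut.
Start: joints at [-1.444, 0.276, -0.026, 1.268, 0, 1.467], TCP at [0.142, -0.609, 0.239] pointing down, gripper open.
Joint ranges: [-3.12, 3.12], [-0.85, 1.88], [-1.08, 1.24], [-1.95, 2.15], [-1.57, 1.53], [-3.14, 3.14]. Speed limits (rad/s): [2.57, 2.57, 3.14, 3.14, 3.14, 3.14].

INTERFACE

Orientations are given as [roll, pitch, yaw] about the fixed x, y, z axes, in that order (R = Rz(yaw) Ry(pitch) Rx(roll)).
In Python, from station import arm gives the robot as it stands. The module is installed in compiled form; this text tells all that it offers. Calls block until the motion is done:
- arm.movep(position, orientation): joint-space move of the TCP to a pose.
- arm.servo_line(position, rate=0.15, orientation=None, threshold=None): straight line of the TCP; orientation=None keeps the orientation; rate is the mean speed in m/s. With threshold (N) it stops when the force on the tool has changed by that much, and returns True; else False.
- arm.move_joints(angles): joint-space move.
- arm.open() and arm.grasp(): open the fingers fully, or close them until they stop; the grip force is fixed at half the most.
- arm.wait(seconds).
- arm.solve_ik(position, orientation): joint angles nearest the present ones, or None.
- arm.get_state(): the state.
- arm.get_image(name): name is "side" or "top"; returns the picture (384x512x3 uint8, red, green, blue); there is no depth.
- arm.camera_info(name): a dict with "intrinsics" (3x3 intrinsics, pixels), "origin" and "attitude" of the camera in the world. Camera axes: x right, y down, z forward; pixel columns grow to the right and rows downward; lengths in m; the calibration is good to about 2 mm. A picture is of the moment at which its call begins. camera_info takes no time and is no camera call.
A pose or a line that the arm cannot do raises arm.MotionError and nothing moves.
- arm.finish_job(): hands the job in, once; it reports no verdict.
The state is a dict: "t": time; "joints": joint angles; "qvel": joint speeds; "joint_efforts": joint torques, N m; "ee_pos": TCP position; "orientation": TCP orientation; "contact_force": force on the tool from outside, world axes, zero at the start; "ft_torque": the same for the moment, N m; "finger_gap": opening from 0.0 (shut) to 1.0 (fully open).
Only numpy, scipy, OpenCV 4.12 (cv2) and the standard library are available. Lean on these libraries where they do the work, as an engineer would, in place of code of your own. Each camera call takes 0.05 s, during which the arm holds its last target.

## Working session

There is one attempt and no reset: what is moved stays moved. The work goes in short steps, each a Python script; the robot and the scene stay as the last script left them, time stands still between calls to the robot, and variables do not carry over. Pictures are saved under pics/ and viewed, and the job is handed in when it is done.

```bash
mkdir -p pics; ls
python3 - <<'E'
from station import arm
import cv2
for n in("side","top"):
    im=arm.get_image(n); cv2.imwrite(f"pics/{n}0.png",im[:,:,::-1]); print(n,arm.camera_info(n))
s=arm.get_state(); print(s, arm.tip_reach)
E
```

```text
pics
side {'intrinsics': array([[447.71572243,   0.        , 254.11660629],
       [  0.        , 447.71572243, 189.29087782],
       [  0.        ,   0.        ,   1.        ]]), 'origin': array([0.21087796, 0.71867142, 0.88881305]), 'attitude': array([-2.35615123, -0.02002413, -2.68402507])}
top {'intrinsics': array([[482.86555792,   0.        , 257.05907853],
       [  0.        , 482.86555792, 181.95339619],
       [  0.        ,   0.        ,   1.        ]]), 'origin': array([ 0.27206679, -0.00943225,  1.64419805]), 'attitude': array([-2.96007465, -0.01246899, -1.54797951])}
{'t': 0.1, 'joints': array([-1.44442319e+00,  2.77121132e-01, -2.77446898e-02,  1.26799486e+00,
       -4.70006795e-06,  1.46742072e+00]), 'qvel': array([-0.00013773, -0.00126871,  0.00517086, -0.00201238,  0.00031422,
       -0.00106801]), 'joint_efforts': array([ 3.21210900e-04, -4.46706641e+01,  2.96129090e+01,  8.40725406e-03,
       -2.00422669e-04,  5.83983422e-06]), 'ee_pos': array([ 0.14224985, -0.60789122,  0.23823118]), 'orientation': array([-3.14138430e+00,  2.05382284e-03, -1.34104736e+00]), 'contact_force': array([-0.23368808,  0.02447365, -0.79679496]), 'ft_torque': array([-0.04998011,  0.01201362, -0.01893043]), 'finger_gap': 0.999939126814604} 0.008
```

View pics/side0.png

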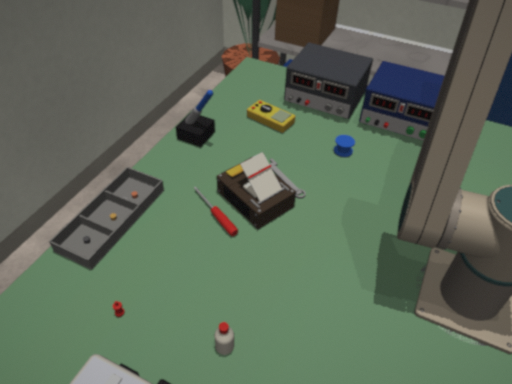

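View pics/top0.png

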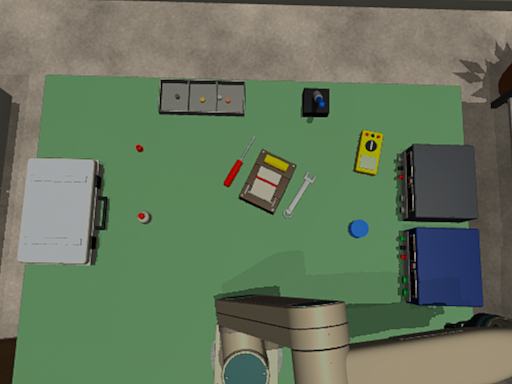

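Run:
```python
import cv2
a=cv2.imread("pics/side0.png")[135:230,190:310]; cv2.imwrite("pics/sc.png",cv2.resize(a,None,fx=6,fy=6,interpolation=cv2.INTER_CUBIC))
a=cv2.imread("pics/top0.png")[130:225,215:325]; cv2.imwrite("pics/tc.png",cv2.resize(a,None,fx=6,fy=6,interpolation=cv2.INTER_CUBIC))
```

```text
(no output)
```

View pics/sc.png

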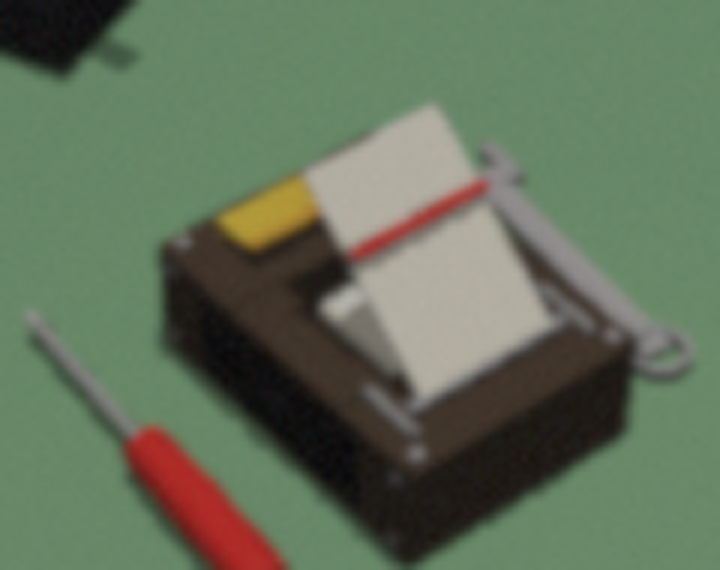

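View pics/tc.png

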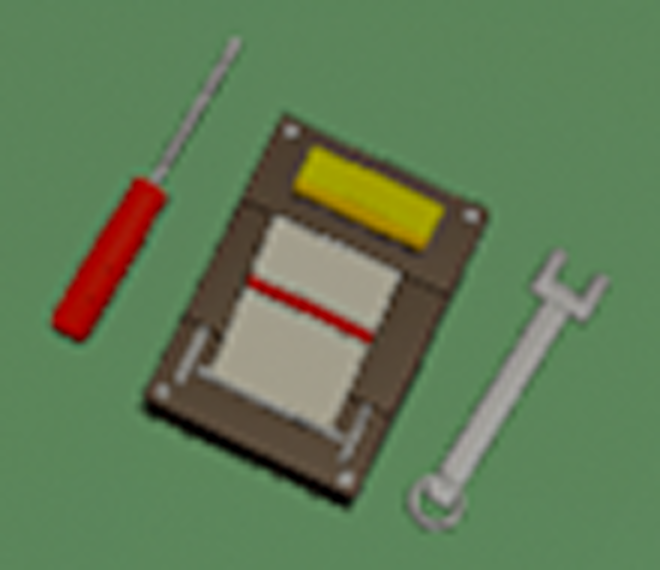

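```bash
cat > helper.py <<'E'
import numpy as np
from scipy.spatial.transform import Rotation as R
from scipy.optimize import least_squares
def proj(info,P):
    Rc=R.from_euler('xyz',info['attitude']).as_matrix()
    c=(np.atleast_2d(P)-info['origin'])@Rc
    q=c@info['intrinsics'].T
    return q[:,:2]/q[:,2:]
def flap(s,y,out,fold,tuck=0):
    return np.array([-.065+tuck+s*np.cos(fold)-out*np.sin(fold),y,.0635+s*np.sin(fold)+out*np.cos(fold)])
def toworld(p,P):
    return np.atleast_2d(P)@R.from_euler('z',p[2]).as_matrix().T+np.array([p[0],p[1],0])
E
cat > fit.py <<'E'
from helper import *
from station import arm
I={n:arm.camera_info(n) for n in('side','top')}
off={'side':(190,135),'top':(215,130)}
D={'side':[((165,247),(90,65,60)),((410,470),(-90,65,60)),((632,345),(-90,-65,60)),((165,342),(90,65,0)),((405,565),(-90,65,0)),((628,432),(-90,-65,0)),
 ((415,405),('f',0,37,0)),((560,318),('f',0,-37,0)),((303,175),('f',110,37,0)),((432,103),('f',110,-37,0)),((352,258),('f',66,37,1.5)),((492,186),('f',66,-37,1.5))],
 'top':[((285,115),(90,65,60)),((488,210),(90,-65,60)),((355,495),(-90,-65,60)),((148,395),(-90,65,60)),((280,215),('f',110,37,0)),((402,268),('f',110,-37,0)),((250,287),('f',66,37,1.5)),((372,340),('f',66,-37,1.5)),((295,190),(50,40,73)),((425,248),(50,-40,73))]}
def res(p,full=False):
    out=[]
    for n in D:
        W=[]; U=[]
        for (u,v),q in D[n]:
            if q[0]=='f': X=flap(q[1]/1e3,q[2]/1e3,q[3]/1e3,p[3])
            else: X=np.array(q)/1e3
            W.append(X); U.append([(u+.5)/6-.5+off[n][0]+ (p[4] if n=='side' else p[6]),(v+.5)/6-.5+off[n][1]+(p[5] if n=='side' else p[7])])
        out.append(proj(I[n],toworld(p,W))-np.array(U))
    if full: return out
    return np.concatenate([np.concatenate(out).ravel(),np.array(p[4:])/1.0])
r=least_squares(res,[.55,0,-.4,.8,0,0,0,0],loss='soft_l1')
print(r.x,r.cost); 
for o in res(r.x,True): print(o.round(2).tolist())
E
python3 fit.py
```

```text
[ 0.57141589 -0.05836237 -0.42734962  0.69850609 -0.00269102 -0.37850065
 -0.07615736 -0.13023291] 9.737810119252622
[[-1.46, -1.22], [0.19, 0.55], [1.37, -1.5], [-0.58, -1.38], [0.41, 0.27], [0.13, -0.41], [1.6, -0.38], [-0.86, 1.41], [-0.23, -0.29], [0.65, 0.07], [0.06, 1.09], [-1.14, 1.01]]
[[-0.03, -0.61], [0.98, -0.0], [0.16, 0.43], [-0.71, 0.08], [-0.37, -0.05], [0.19, 1.04], [-0.18, -0.86], [0.09, 0.13], [-0.05, -0.43], [-0.03, 0.18]]
```

```bash
cat >> helper.py <<'E'
P=np.array([0.5714,-0.0584,-0.4273])
def U(x,y,z): return toworld(P,[x,y,z])[0]
ORI=[np.pi,0,P[2]+np.pi/2]
E
python3 - <<'E'
from helper import *
from station import arm
import cv2
arm.grasp()
print(arm.tip_reach,arm.get_state()['t'])
arm.movep(U(-.031,0,.20),ORI)
arm.servo_line(U(-.031,0,.135),rate=.1)
arm.wait(.2)
s=arm.get_state(); print(s['t'],s['ee_pos'],U(-.031,0,.135),s['contact_force'],s['finger_gap'],arm.tip_reach)
for n,(a,b) in {'side':(190,110),'top':(215,130)}.items():
    im=arm.get_image(n)[b:b+120,a:a+125,::-1]; cv2.imwrite(f'pics/{n}1.png',cv2.resize(im,None,fx=4.5,fy=4.5,interpolation=cv2.INTER_CUBIC))
E
```

```text
0.008 0.8667
4.325 [ 0.54392926 -0.04569247  0.13591383] [ 0.54318727 -0.04555313  0.135     ] [-0.30501517 -0.58554247  0.78011424] 0.005367684987437296 0.008
```

View pics/side1.png

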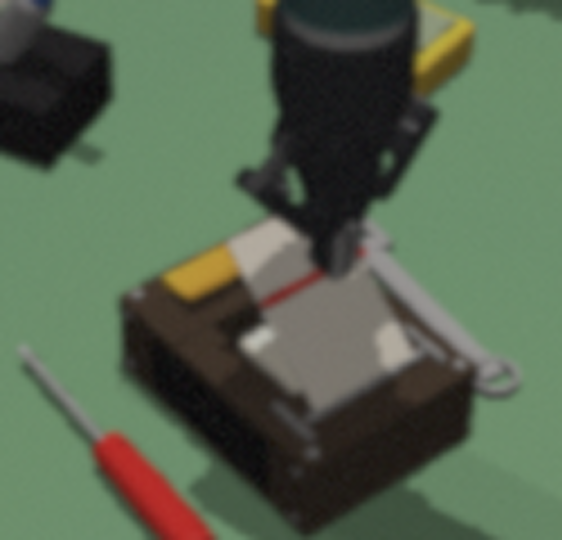

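View pics/top1.png

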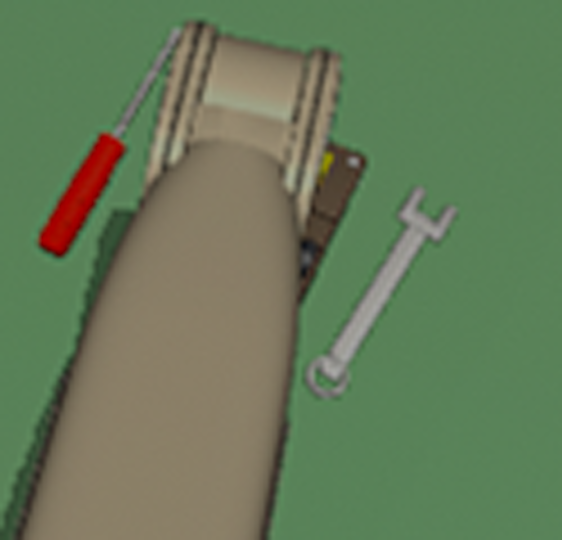

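Run:
```python
from helper import *
from station import arm
print((proj(arm.camera_info('side'),U(-.031,0,.127))-[190,110])*4.5)
def st(l):
    s=arm.get_state(); print(l,round(s['t'],2),s['ee_pos'].round(4),s['contact_force'].round(2))
for z in (.11,.095,.085,.078):
    h=arm.servo_line(U(-.031,0,z),rate=.04,threshold=6); st((z,h))
    if h: break
else:
    h=arm.servo_line(U(-.031,0,.070),rate=.015,threshold=5); st(h)
import cv2
for n,(a,b) in {'side':(190,110)}.items():
    im=arm.get_image(n)[b:b+120,a:a+125,::-1]; cv2.imwrite(f'pics/{n}2.png',cv2.resize(im,None,fx=4.5,fy=4.5,interpolation=cv2.INTER_CUBIC))
```

```text
[[331.79984855 268.51759442]]
(0.11, False) 5.2 [ 0.5433 -0.0456  0.11  ] [-0.23  0.34 -0.31]
(0.095, False) 5.72 [ 0.5428 -0.0455  0.0946] [ 0.18 -0.26  0.55]
(0.085, False) 6.12 [ 0.5427 -0.0455  0.0845] [ 0.5  -0.15 -0.31]
(0.078, False) 6.45 [ 0.543  -0.0455  0.0777] [-0.61  0.13  0.45]
True 6.88 [ 0.5434 -0.0457  0.0729] [ 0.03 -0.86  4.57]
```

View pics/side2.png

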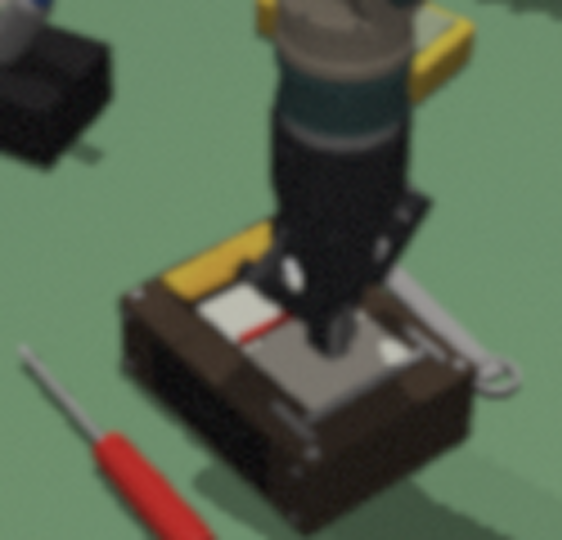

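Run:
```python
from helper import *
from station import arm
ex=R.from_euler('z',P[2]).as_matrix()[:,0]
for x in np.arange(-.026,.0151,.004):
    h=arm.servo_line(U(x,0,.0724),rate=.03,threshold=9)
    s=arm.get_state(); d=R.from_euler('z',-P[2]).apply(s['ee_pos']-[P[0],P[1],0])
    print(round(x,4),h,round(s['t'],2),d.round(4),R.from_euler('z',-P[2]).apply(s['contact_force']).round(2))
    if h: break
import cv2
for n,(a,b) in {'side':(190,110)}.items():
    im=arm.get_image(n)[b:b+120,a:a+125,::-1]; cv2.imwrite(f'pics/{n}3.png',cv2.resize(im,None,fx=4.5,fy=4.5,interpolation=cv2.INTER_CUBIC))
```

```text
-0.026 False 7.26 [-0.0255  0.      0.0729] [-0.52 -0.03  5.11]
-0.022 False 7.54 [-0.0216  0.      0.0728] [ 0.21 -1.01  4.85]
-0.018 False 7.83 [-0.0176  0.      0.0729] [-0.9  -1.    4.94]
-0.014 False 8.11 [-0.0136  0.      0.0729] [-0.51 -1.19  6.24]
-0.01 False 8.39 [-0.0113  0.0001  0.0728] [-4.12 -0.55  9.64]
-0.006 True 8.6 [-0.0113  0.0001  0.0729] [-2.82  0.2   5.93]
```

View pics/side3.png

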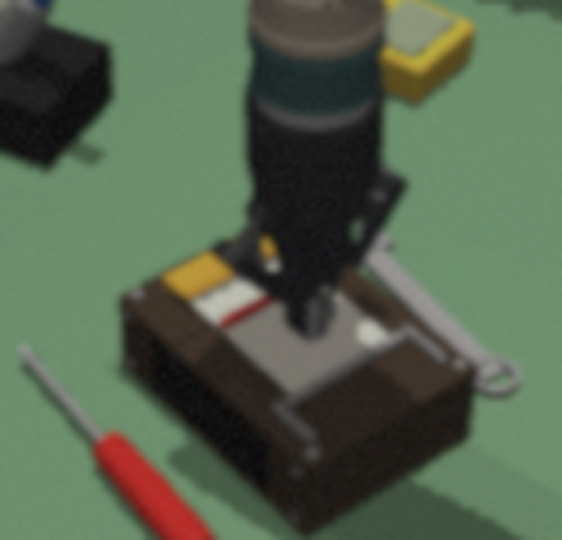

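Run:
```python
from helper import *
from station import arm
I=arm.camera_info('side')
for t in (0,.005,.01,.015,.02):
    f=lambda s,y,o:((proj(I,toworld(P,flap(s,y,o,0,t)))-[190,110])*4.5+2).round(0)[0].tolist()
    print(t,'ridge+y foot',f(.066,.037,.0015),'edge',f(.11,.037,.0),'hinge',f(0,.037,0),f(0,-.037,0))
print(((proj(I,toworld(P,[[.05,.04,.073],[.05,.04,.067]]))-[190,110])*4.5))
import cv2
ims=[cv2.imread(f'pics/side{i}.png')[250:430,120:400] for i in (2,3)]
cv2.imwrite('pics/cmp.png',cv2.resize(np.hstack(ims),None,fx=1.42,fy=1.42)) 
im=arm.get_image('side')[160:210,215:280,::-1]; cv2.imwrite('pics/z.png',cv2.resize(im,None,fx=11,fy=11,interpolation=cv2.INTER_CUBIC))
s=arm.get_state(); print(s['contact_force'],s['ee_pos'],s['t'])
```

```text
0 ridge+y foot [246.0, 346.0] edge [200.0, 307.0] hinge [319.0, 413.0] [416.0, 356.0]
0.005 ridge+y foot [241.0, 342.0] edge [195.0, 303.0] hinge [313.0, 408.0] [411.0, 351.0]
0.01 ridge+y foot [235.0, 337.0] edge [190.0, 298.0] hinge [307.0, 403.0] [405.0, 346.0]
0.015 ridge+y foot [230.0, 332.0] edge [185.0, 294.0] hinge [302.0, 398.0] [399.0, 342.0]
0.02 ridge+y foot [225.0, 328.0] edge [180.0, 289.0] hinge [296.0, 393.0] [394.0, 337.0]
[[188.56408097 291.15987347]
 [188.71629094 298.54221557]]
[-0.94700496  0.43463658  4.53941302] [ 0.56112566 -0.05367295  0.07287862] 8.7
```

View pics/cmp.png

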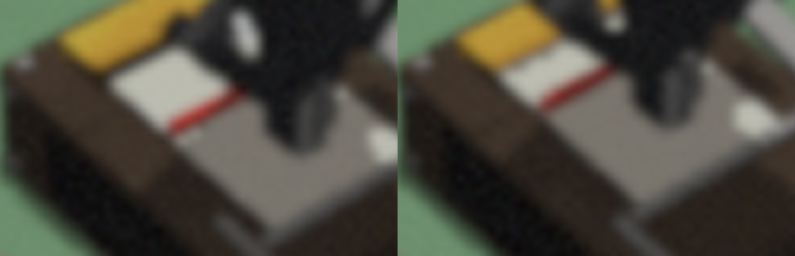

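View pics/z.png

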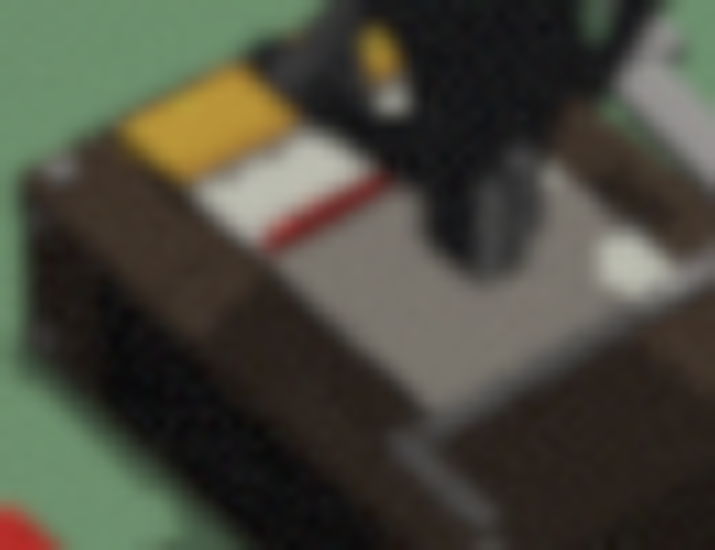

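Run:
```python
from helper import *
from station import arm
inv=R.from_euler('z',-P[2])
def st(l):
    s=arm.get_state(); print(l,round(s['t'],2),inv.apply(s['ee_pos']-[P[0],P[1],0]).round(4),inv.apply(s['contact_force']).round(2))
arm.servo_line(U(-.0113,0,.0738),rate=.02); st('lift')
for x in np.arange(-.008,.0161,.004):
    h=arm.servo_line(U(x,0,.0738),rate=.03,threshold=7); st((round(x,3),h))
    if h: break
import cv2
im=arm.get_image('side')[160:210,215:280,::-1]; cv2.imwrite('pics/z2.png',cv2.resize(im,None,fx=11,fy=11,interpolation=cv2.INTER_CUBIC))
```

```text
lift 8.95 [-0.0112  0.      0.0737] [-0.12 -0.01  0.71]
(np.float64(-0.008), False) 9.21 [-0.0078 -0.      0.0735] [ 0.35 -0.59 -0.03]
(np.float64(-0.004), False) 9.49 [-0.0035 -0.      0.0738] [-0.09  0.21  0.67]
(np.float64(0.0), False) 9.78 [0.0005 0.     0.0739] [-0.53 -0.26  0.24]
(np.float64(0.004), False) 10.06 [0.0045 0.     0.0739] [-0.02  0.24  0.5 ]
(np.float64(0.008), False) 10.34 [ 0.0084 -0.      0.0738] [0.36 0.45 0.76]
(np.float64(0.012), True) 10.55 [ 0.0086 -0.      0.0729] [0.12 0.33 3.24]
```

View pics/z2.png

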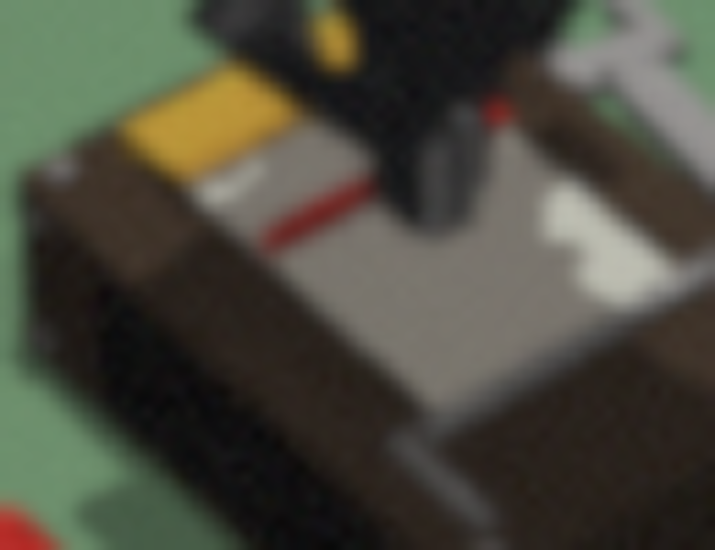

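Run:
```python
from helper import *
from station import arm
import cv2
arm.servo_line(U(.0075,0,.0755),rate=.02)
arm.servo_line(U(.0075,0,.16),rate=.08)
arm.servo_line(U(-.13,0,.25),rate=.15)
arm.movep([0.25,-.45,.3],[np.pi,0,-.5])
arm.wait(.5)
s=arm.get_state(); print(s['t'],s['contact_force'])
a=arm.get_image('side'); b=arm.get_image('top')
c1=cv2.resize(a[135:230,190:310,::-1],(600,475),interpolation=cv2.INTER_CUBIC)
c2=cv2.resize(b[130:225,215:325,::-1],(550,475),interpolation=cv2.INTER_CUBIC)
cv2.imwrite('pics/s4.png',c1);cv2.imwrite('pics/t4.png',c2);cv2.imwrite('pics/full4.png',b[:,:,::-1])
```

```text
15.6583 [ 0.05856645 -0.68066203 -0.59387183]
```

View pics/s4.png

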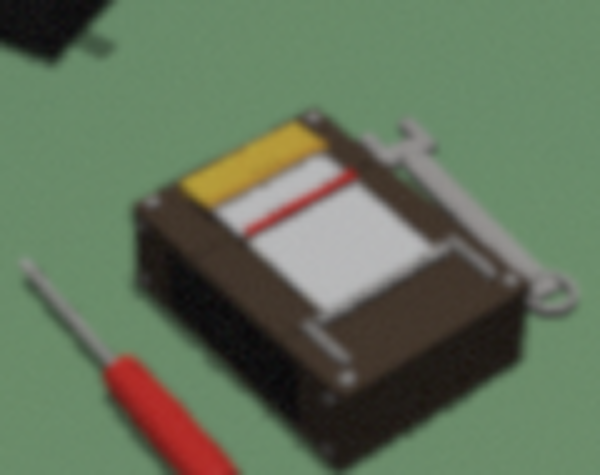

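View pics/t4.png

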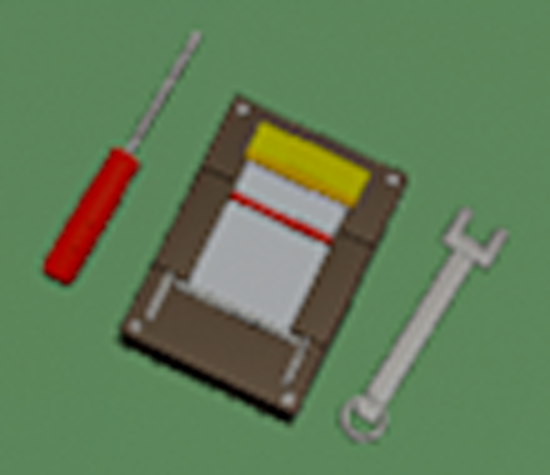

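View pics/full4.png

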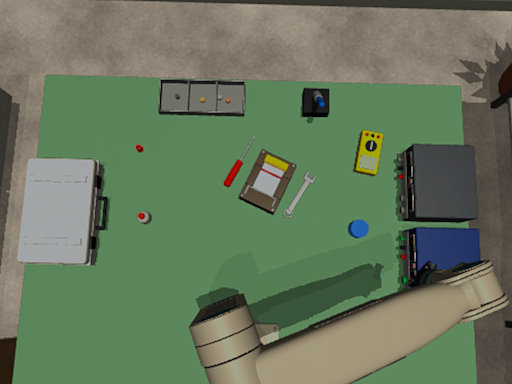

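```bash
python3 -c "
from station import arm
arm.finish_job(); print(arm.get_state()['t'])"
```

```text
the job is handed in; nothing more can be done
the job is handed in; nothing more can be done
```

The battery bay is closed. The flap stayed down on its own after I lifted away, and I handed the job in at about 15.7 s of the 38 s.

**What I did:** With the fingers shut and pointing down, I folded the flap flat by its bare outer face, pressing with about 5 N. Most of the slide towards the lip then came from finger friction on that face rather than from the red ridge, because the flap moved along with the fingertips. I eased the pressure and pushed on the ridge, which did not give at a 7 N change in force. I took that as the end stop, then lifted straight up and backed the arm off.

**Last checks:**
- **Flap:** The final pictures show it lying flat with its free edge under the yellow lip. I estimate the edge is about 14 mm past the mouth. The tuck is about 18–20 mm, judged from where the fingers met the ridge and from the pictures, since neither can be read directly.
- **Forces:** The largest reading I printed was about 10 N, against the 40 N limit.
- **Surroundings:** The box and the bystanders look unmoved. The battery block is hidden under the closed flap, so I could not check it. The arm was clear of everything with no contact force at the end.

No check failed.

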